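# Cover the shell light viewer for the night

### The job

Shut down the light viewer on the specimen table: first turn its dimmer knob anticlockwise all the way to its off stop, then bring the metal cover plate, lay it flat in front of the viewer's thin hinged flap and slide its plain front edge at least 15 mm under the flap, centred on the flap from side to side, without lifting the flap. Finish while still holding the plate by its upright grip, pressing it firmly flat down onto the viewer (clearly more than its own weight, about 10 N); do not let go. Leave the specimens and the magnifier where they lie.

Things in the scene. Friction and masses are not known exactly. Their poses are not given: they have to be found in the camera images.
- viewer: Light viewer: fixed grey box 200 (x) x 340 (y) x 30 mm high, white window in its top, left or right on the table, yaw within 0.25 rad. Origin: centre of its underside. +x points to the back, where the flap is hinged; +y left. A rail 8 mm high across the top, x = 45 to 75 mm, below the hinge, stops the plate 30 mm past the flap's free edge. Knob near the front right (-x, -y) corner.
- flap (a joint): Hinge of the flap, rad: 0 = lying level (rest, on a stop), grows as the free edge lifts. The flap is a light dark-metal sheet, 60 g, 50 mm from hinge to free edge, 180 mm wide, 3 mm thick; at rest its underside is 8 mm above the viewer's top. It falls back by its weight. 0.12 rad (6 mm at the edge) is too much lift.
- flap_edge (a point): Middle of the flap's free edge, on its underside: at x = 15, y = 40, z = 38 mm in the viewer's frame when at rest. The edge runs along the viewer's y and faces the viewer's -x.
- dimmer (a joint): Angle of the dimmer knob, rad: 0 = off, at the anticlockwise end stop; grows clockwise seen from above, to 2.6. It starts 0.5 to 1.2 rad from off and stays where it is left (friction about 0.03 N m).
- dimmer_grip (a point): On the dimmer's upright axis, at the height to grip its black bar. The bar is 42 long, 14 mm thick, its top 44 mm above the viewer's top; it stands on a disc 44 mm wide, 14 mm high. This point is 37 mm above the viewer's top, at x = -50, y = -120 mm in the viewer's frame. At 0 rad the bar lies along the viewer's x; at angle q it is turned q clockwise seen from above.
- plate: Loose cover plate of bare light metal, about 170 g: flat, 110 (x) x 160 (y) x 4 mm, lying on the table, with one upright grip. Origin at the centre of the underside, z up; +x points to its plain front edge (55 mm from the origin). It starts with that edge facing roughly away from the robot.
- plate_grip (a point): Centre of the plate's upright grip: a fin 12 mm thick (plate's x), 50 mm long (y), its top 48 mm above the plate's underside, to be pinched from above across its thickness. This point is 26 mm above the plate's underside and 25 mm behind the plate's centre: 80 mm behind the front edge, 30 mm ahead of the rear edge.
- plate_front_left (a point): Left end (plate's +y) of the plate's front edge, half-way up its thickness: x = 55, y = 80, z = 2 mm in the plate's frame.
- plate_front_right (a point): Right end (plate's -y) of the plate's front edge, half-way up its thickness: x = 55, y = -80, z = 2 mm in the plate's frame.
- urchin: Sea urchin shell, loose, brown, round, 46 mm wide, 28 mm high, on the viewer's top at its back right corner. Bystander. Origin at its underside.
- limpet: White limpet shell, loose, a low cone 54 mm wide, 26 mm high, on the table by the plate. Bystander. Origin at its underside.
- whelk: Tan whelk shell standing on the table by the plate, loose, 48 mm wide, 66 mm high. Bystander. Origin at its underside.
- scallop: Ribbed scallop shell lying flat by the plate, loose, about 75 mm across, 10 mm high. Bystander. Origin at its underside.
- magnifier: Black hand lens lying on the table towards the back, loose, lens 68 mm wide, handle 90 mm long to its -y. Bystander. Origin under the lens.
- pebble: Round grey pebble, loose, 58 mm wide, 24 mm high, on the table behind the plate, on the robot's side. Bystander. Origin at its underside.
Things that resemble listed ones, but are neither listed nor needed, are in the scene too. What is shaped like the plate but turquoise or yellow is not meant.

How it is judged:
By the outcome, as a careful person would: the job done as asked, in the order asked, and still so for the second after the job is handed in, while the arm keeps its last pose, push and grip.
It also fails if it takes over 54 s, if anything falls off the work surface, if the arm or the gripper's body presses on something with over 40 N, if the wrist force passes 120 N, or if a joint passes its speed limit or range.

### The arm

A 6-joint arm with a two-finger parallel gripper is mounted at the origin on the work surface. World frame = base frame: x ahead of the robot, y to its left, z up, the work surface at z = 0. Lengths are in m, angles in rad, forces in N, time in s.
With the tool pointing down it reaches from about 0.35 to 0.975 m from the base axis. Payload 4.9 kg.
Tool frame: the origin (TCP) lies at the very end of the fingers, on their centre line; the grasp point (between the pads) lies 19 mm behind it; z points along the fingers, y is the line along which they close (so a half turn about z gives the same grasp; the last joint's range is limited). The gripper opens to 85 mm and grips with 20 to 120 N. Pads are 22 mm wide; open, the fingers measure 114 mm over their backs; the gripper's body (76 mm by 85 mm) begins 54 mm behind the grasp point. The pads swing forward as they close: fully open they stand 13 mm farther back than shut.
Start: joints at [1.054, 0.053, 1.613, -0, 1.476, -0.119], TCP at [0.242, 0.576, 0.195] pointing down, gripper open.
Joint ranges: [-3.01, 3.01], [-1.01, 2.22], [0.06, 2.58], [-1.02, 4.17], [0.09, 2.62], [-3.14, 3.14]. Speed limits (rad/s): [2.57, 2.57, 3.14, 3.14, 3.14, 3.14].

### API

Orientations are given as a rotation vector (axis times angle).
In Python, from station import ctrl, imaging gives the robot as it stands.
- The arm moves only by the tool play_rows, never from a script. Its argument "series" is a list of rows, each a list of 3 entries, a list of its own where there are three numbers: the opening, from 0 (shut) to 1 (fully open), then the shift along the tool's x, y, z each as a share of 0.05 m, from -1 to 1, then the turn, a rotation vector about the tool's x, y, z each as a share of 8 degrees, from -1 to 1. In form: [[grip, [dx, dy, dz], [ax, ay, az]], ...]. A call has 1 to 8 rows; each row shifts and turns the commanded pose from where the row before left it, along the tool's axes as they then stand; what a row does not reach is not made up. A row lasts 1/8 s, in which the tool goes at most 62.5 mm and 10.7 degrees, less where a joint would pass 70% of its speed; a pose out of reach is approached as far as the arm can. A call with a number of a shift or a turn outside -1 to 1 is refused whole. A call with a gripper value outside its range is refused whole. The fingers move at their own pace and stop on an object; "force" is the grip in N (left out, the last holds). Time passes only in rows, so rows that do not move let the fingers close. It gives the time, the measured TCP pose, the force, the opening and the grip force at its end, in the units of the state.
- ctrl.get_obs(): the state, without advancing time (a new reading comes with each control period).
- imaging.get_image(name): name is "scene" or "top" or "wrist"; returns a dict with "color" (384x512x3 uint8, blue, green, red), "fx", "fy", "cx", "cy" (pixels), "extrinsics" (4x4, takes a point from world to camera coordinates); the wrist camera has in their place "hand_eye" (4x4, takes a point from camera to tool coordinates, whose origin is the TCP and whose axes are the flange's). Camera axes: x right, y down, z forward; pixel columns grow to the right and rows downward; lengths in m; the calibration is good to about 2 mm. A picture is of the moment at which its call begins: read the wrist's pose just before it. There is no depth.
- ctrl.finish_job(): hands the job in; it is judged then, once.
The state is a dict: "t": time; "q": joint angles; "dq": joint speeds; "effort": joint torques, N m; "tool_pos": TCP position; "tool_rot": TCP orientation; "contact_force": force on the tool from outside, world axes, zero at the start; "wrist_torque": the same for the moment, N m; "opening": finger opening in m; "grip_force": force on a finger pad.
Only numpy, scipy, OpenCV 4.12 (cv2) and the standard library are available. Lean on these libraries where they do the work, as an engineer would, in place of code of your own. Each camera call takes 0.05 s, during which the arm holds its last target. There are 200 camera calls.

## Working session

There is one attempt and no reset: what is moved stays moved. The work goes in short steps, Python scripts to look and compute and a tool call to move; the robot and the scene stay as the last step left them, time stands still between calls to the robot, and variables do not carry over. Pictures are saved under pics/ and viewed, at most 10 in all, crops included, and the job is handed in when it is done.

Besides the shell and the picture viewer there is one more tool, called after "Call:" in YAML: its name, and indented under it one key for each argument. play_rows: Moves the arm, as the interface text tells. Shift numbers are shares of 0.05 m and turn numbers shares of 8 degrees, none past 1 either way. Its arguments: {"type":"object","properties":{"series":{"type":"array"},"force":{"type":"number"}},"required":["series"]}

```bash
mkdir -p pics; ls; python3 - <<'E'
from station import ctrl, imaging
import cv2,numpy as np
for n in ("scene","top"):
    d=imaging.get_image(n); cv2.imwrite(f"pics/{n}0.png",d["color"])
    print(n,d["fx"],d["fy"],d["cx"],d["cy"]); print(np.round(d["extrinsics"],4).tolist())
d=imaging.get_image("wrist");print(d["fx"],d["cx"],d["cy"],np.round(d["hand_eye"],4).tolist())
print(ctrl.get_obs())
E
```

```text
pics
scene 443.4268579543125 443.4268579543125 258.31902912166845 189.0488887751151
[[-0.3896, 0.9209, 0.0096, 0.2118], [0.6459, 0.2806, -0.71, -0.2738], [-0.6565, -0.2704, -0.7042, 1.4675], [0.0, 0.0, 0.0, 1.0]]
top 392.26572818102375 392.26572818102375 252.4904408828892 186.112165801181
[[0.0262, -0.9995, 0.0184, -0.0381], [-0.9934, -0.0281, -0.1115, 0.5171], [0.1119, -0.0154, -0.9936, 1.1331], [0.0, 0.0, 0.0, 1.0]]
329.7090256823286 258.4111150078729 190.04393990523684 [[0.0002, -0.9479, -0.3187, 0.0819], [1.0, 0.0003, -0.0004, 0.0017], [0.0005, -0.3187, 0.9479, -0.1793], [0.0, 0.0, 0.0, 1.0]]
{'t': 0.15, 'q': array([ 1.05397477e+00,  5.32448244e-02,  1.61394009e+00,  3.58315378e-05,
        1.47603736e+00, -1.18980274e-01]), 'dq': array([ 1.53468005e-03, -1.63280617e-03, -2.35082687e-03, -1.03188245e-03,
       -5.82979525e-04, -3.61685908e-05]), 'effort': array([ 6.32351021e-04, -3.94244993e+01, -3.70719516e+01, -9.45107399e-05,
        4.68904444e-03, -8.58000817e-06]), 'tool_pos': array([0.24185306, 0.57572511, 0.19354394]), 'tool_rot': array([-6.20712167e-01, -3.07910732e+00,  2.41362277e-03]), 'contact_force': array([-0.16313761,  0.34643411, -0.38325687]), 'wrist_torque': array([0.02232116, 0.02876021, 0.0073747 ]), 'grip_force': 0.0, 'opening': 0.08516402557482039}
```

View pics/top0.png

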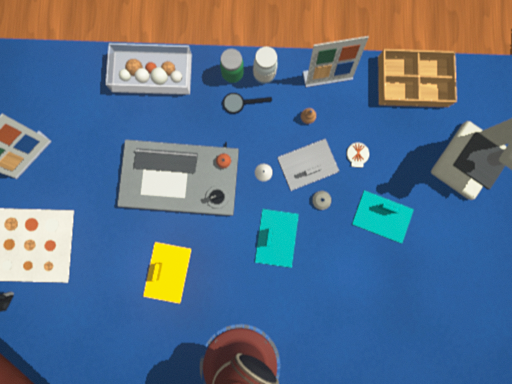

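View pics/scene0.png

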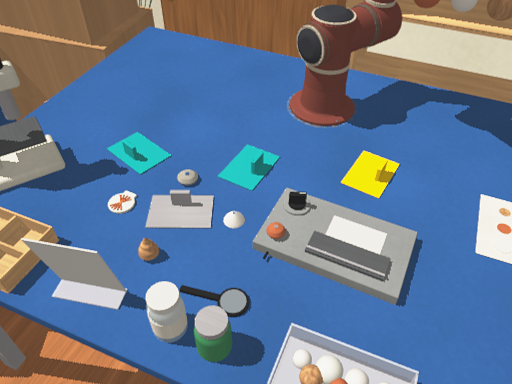

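The top view shows the viewer at (178,177), the knob at (215,197) and the flap at (165,162). Plate candidates are the grey one at (309,164), turquoise at (277,238) and (384,216), and yellow at (167,272). There is also a grey leaning board at (335,60). I choose the bare grey one at (309,164) and check it in a close crop.

```bash
cat > h.py <<'E'
from station import ctrl, imaging
import cv2,numpy as np
from scipy.spatial.transform import Rotation as R
def cam(n):
    o=ctrl.get_obs(); d=imaging.get_image(n)
    K=np.array([[d["fx"],0,d["cx"]],[0,d["fy"],d["cy"]],[0,0,1]])
    if n=="wrist":
        T=np.eye(4);T[:3,:3]=R.from_rotvec(o["tool_rot"]).as_matrix();T[:3,3]=o["tool_pos"]
        E=np.linalg.inv(T@d["hand_eye"])
    else: E=d["extrinsics"]
    np.savez(f"{n}.npz",K=K,E=E); return d["color"],K,E
def load(n): f=np.load(f"{n}.npz"); return f["K"],f["E"]
def ray(K,E,uv,z):
    r=E[:3,:3].T@np.linalg.solve(K,[*uv,1]); c=-E[:3,:3].T@E[:3,3]
    return c+r*(z-c[2])/r[2]
def proj(K,E,P):
    p=(E[:3,:3]@np.atleast_2d(P).T+E[:3,3:]); p=K@p; return (p[:2]/p[2]).T
E
python3 - <<'E'
from h import *
im,K,E=cam("top"); cv2.imwrite("pics/c1.png",cv2.resize(im[132:222,108:358],None,fx=3.2,fy=3.2,interpolation=cv2.INTER_CUBIC))
cam("scene")
E
```

```text
(no output)
```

View pics/c1.png

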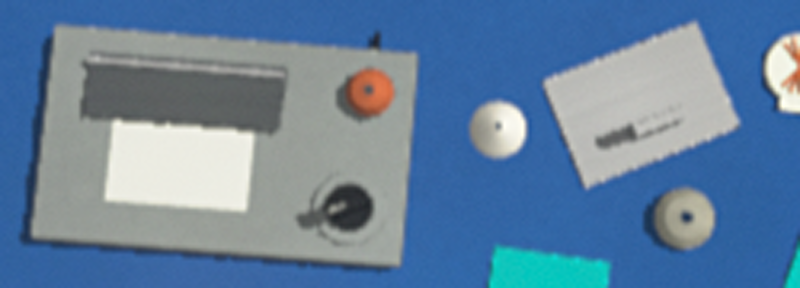

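The crop confirms the grey plate, with corners at (543,79), (696,21), (741,126) and (587,188). The viewer corners are (55,26), (417,53), (402,267) and (33,240), and the knob top is near (348,208).

```bash
python3 - <<'E'
from h import *
K,E=load("top")
def P(u,v,z): return ray(K,E,(u/3.2+108-.35,v/3.2+132-.35),z)
V=np.array([P(*c,.03) for c in [(55,26),(417,53),(402,267),(33,240)]])
m=np.array([[.1,.17],[.1,-.17],[-.1,-.17],[-.1,.17]])
Pl=np.array([P(*c,.004) for c in [(543,79),(696,21),(741,126),(587,188)]])
mp=np.array([[.055,.08],[.055,-.08],[-.055,-.08],[-.055,.08]])
def fit(m,w):
    a=m-m.mean(0);b=w-w.mean(0)
    th=np.arctan2((a[:,0]*b[:,1]-a[:,1]*b[:,0]).sum(),(a*b).sum())
    Rm=np.array([[np.cos(th),-np.sin(th)],[np.sin(th),np.cos(th)]])
    t=w.mean(0)-Rm@m.mean(0); print("th",th,"t",t,"res mm",np.round(1e3*(w-(m@Rm.T+t)),1).tolist()); return Rm,t
Rv,tv=fit(m,V[:,:2]); Rp,tp=fit(mp,Pl[:,:2])
print("knob",Rv@[-.05,-.12]+tv,"seen",P(348,208,.074), "flapedge",Rv@[.015,.04]+tv, P(82,118,.038),P(276,132,.038))
print("grip",Rp@[-.025,0]+tp)
o=ctrl.get_obs();print(R.from_rotvec(o["tool_rot"]).as_matrix().round(3).tolist())
E
```

```text
th -0.04385414803926076 t [0.53844434 0.19523015] res mm [[0.3, -0.3], [-0.2, 1.5], [-0.4, 0.4], [0.3, -1.5]]
th 0.4030099639108751 t [ 0.59391314 -0.19293059] res mm [[1.4, -0.2], [-0.3, 0.7], [-0.1, 0.2], [-0.9, -0.7]]
knob [0.48323161 0.07753753] seen [0.4799411  0.07822222 0.074     ] flapedge [0.55518353 0.23453409] [0.55902956 0.32781232 0.038     ] [0.55118815 0.14961938 0.038     ]
grip [ 0.57091602 -0.20273531]
[[-0.922, 0.387, -0.0], [0.387, 0.922, -0.001], [0.0, -0.001, -1.0]]
```

Call:
play_rows:
  series:
    - [1, [-0.4, -0.35, 0], [0, 0, 0]]
    - [1, [-0.9, -0.8, 0], [0, 0, 0]]
    - [1, [-0.9, -0.8, 0], [0, 0, 0]]
    - [1, [-0.9, -0.8, 0], [0, 0, 0]]
    - [1, [-0.9, -0.8, 0], [0, 0, 0]]
    - [1, [-0.9, -0.8, 0], [0, 0, 0]]
    - [1, [-0.9, -0.8, 0], [0, 0, 0]]
    - [1, [-0.9, -0.8, 0], [0, 0, 0]]

```text
t: 1.25
tool_pos: [0.4362, 0.1703, 0.1947]
tool_rot: [0.62, 3.079, 0.001]
contact_force: [0.1, 0.6, 0.5]
opening: 0.0854
grip_force: 0.0
```

Call:
play_rows:
  series:
    - [1, [-0.9, -0.8, 0], [0, 0, 0]]
    - [1, [-0.6, -0.5, 0], [0, 0, 0]]
    - [1, [0, 0, 0], [0, 0, 1]]
    - [1, [0, 0, 0], [0, 0, 1]]
    - [1, [0, 0, 0], [0, 0, 1]]
    - [1, [0, 0, 0], [0, 0, 1]]
    - [1, [0, 0, 0], [0, 0, 0]]

```text
t: 2.12
tool_pos: [0.4796, 0.0831, 0.1944]
tool_rot: [-1.443, -2.79, 0.0]
contact_force: [-0.1, -0.1, 0.0]
opening: 0.0854
grip_force: 0.0
```

```bash
python3 - <<'E'
from h import *
im,K,E=cam("wrist"); cv2.imwrite("pics/w1.png",im)
V=R.from_euler('z',-.0439); t=np.array([.5384,.1952,0])
o=ctrl.get_obs();M=R.from_rotvec(o["tool_rot"]).as_matrix();print(o["tool_pos"],o["q"],np.degrees(np.arctan2(M[1,1],M[0,1])))
print(proj(K,E,V.apply([[-.05,-.12,.074],[-.05,-.12,.044],[-.1,-.17,.03],[.1,-.17,.03],[.015,-.05,.038]])+t))
E
```

```text
[0.47957399 0.08314524 0.1944294 ] [ 1.86274114e-02 -2.87942735e-01  1.92540319e+00 -5.97286397e-06
  1.50426362e+00 -5.98229560e-01] 35.34332402862255
[[256.67788424 178.68146203]
 [256.83907011 170.38150976]
 [192.15997475 174.86104006]
 [330.13848519 273.11713166]
 [347.78316691 154.48851303]]
```

View pics/w1.png

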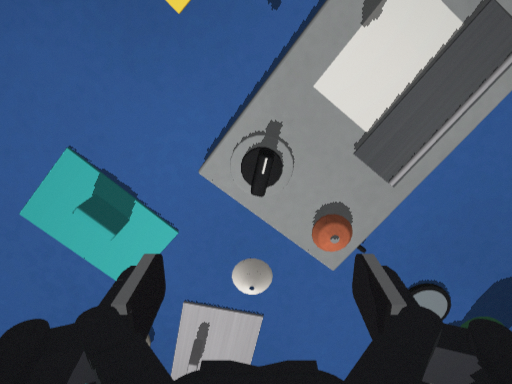

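The wrist picture shows the knob disc centre near (262,166), with its bar running from (268,150) to (259,190). The viewer's front right corner is at (200,173), its back right corner at (333,268) and the flap's free right corner at (355,153). Next I fit these.

```bash
python3 - <<'E'
from h import *
from scipy.optimize import least_squares
im,_,_=cam("wrist"); cv2.imwrite("pics/c2.png",cv2.resize(im[100:290,185:385],None,fx=3,fy=3,interpolation=cv2.INTER_CUBIC))
K,E=load("wrist");Kt,Et=load("top")
m=np.array([[-.1,-.17,.03],[.1,-.17,.03],[.015,-.05,.041],[-.05,-.12,.044]]);w=np.array([(200,173),(333,268),(355,153),(262,165)])
mt=np.array([[.1,.17,.03],[.1,-.17,.03],[-.1,-.17,.03],[-.1,.17,.03]]);wt=np.array([(55,26),(417,53),(402,267),(33,240)])/3.2+[107.65,131.65]
def f(p,a=1,b=1):
    W=lambda x:R.from_euler('z',p[2]).apply(x)+[p[0],p[1],0]
    return np.r_[a*(proj(K,E,W(m))-w).ravel(),b*3*(proj(Kt,Et,W(mt))-wt).ravel()]
for a,b in((1,1),(1,0),(0,1)):
    s=least_squares(f,[.538,.195,-.044],args=(a,b));p=s.x;print(a,b,p,np.round(s.fun,1))
    print("knob",R.from_euler('z',p[2]).apply([-.05,-.12,0])[:2]+p[:2],"edge",R.from_euler('z',p[2]).apply([.015,.04,0])[:2]+p[:2])
a=[ray(K,E,q,.074)[:2] for q in((268,150),(259,190))];d=a[0]-a[1];print("bar ang",np.arctan2(d[1],d[0]),np.linalg.norm(d))
E
```

```text
1 1 [ 0.53966434  0.19823488 -0.04264539] [-5.3  0.5 -0.3  3.9 -3.6  0.5 -2.4  3.9 -3.5 -0.8 -1.6 -1.7 -2.5 -1.9
 -4.5 -0.9]
knob [0.48459391 0.0804756 ] edge [0.55635601 0.23755902]
1 0 [ 0.54170617  0.20180324 -0.04911106] [-2.4 -2.1  1.8  2.6 -0.1 -1.2  0.8  1.6 -0.  -0.  -0.  -0.  -0.  -0.
 -0.  -0. ]
knob [0.4858755  0.08440249] edge [0.55865174 0.24101864]
0 1 [ 0.53845982  0.19520757 -0.04391412] [-0.   0.  -0.   0.  -0.   0.  -0.   0.  -0.3  0.3  1.5 -0.2  0.4 -0.4
 -1.6  0.2]
knob [0.48324002 0.07751826] edge [0.55520136 0.23451051]
bar ang 1.9782840849154217 0.039765058642090644
```

View pics/c2.png

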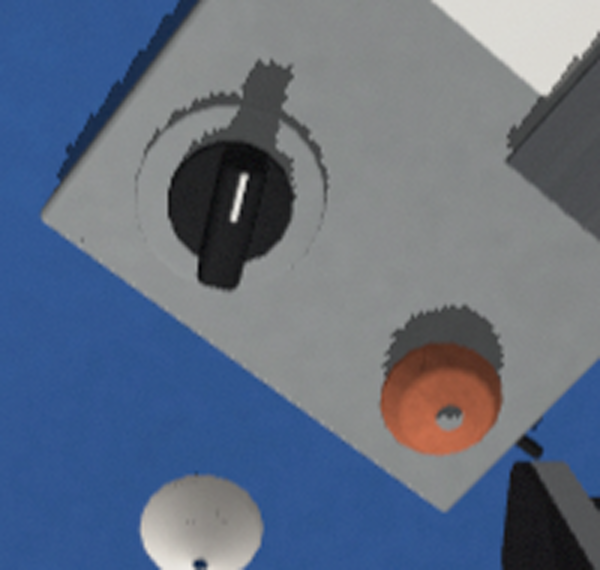

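The crop shows the knob disc centre at px (261.7,167.3). Its bar is about 10° off the tool x axis, so the dimmer is at about 1.08 rad. I go closer and look again.

Call:
play_rows:
  series:
    - [1, [-0.09, 0.06, 0.7], [0, 0, 0]]
    - [1, [0, 0, 0.7], [0, 0, 0.6]]
    - [1, [0, 0, 0], [0, 0, 0.6]]
    - [1, [0, 0, 0], [0, 0, 0]]

```text
t: 2.72
tool_pos: [0.4845, 0.0812, 0.1241]
tool_rot: [-1.671, -2.66, 0.001]
contact_force: [0.5, 0.2, 0.4]
opening: 0.0857
grip_force: 0.0
```

```bash
python3 - <<'E'
from h import *
im,K,E=cam("wrist"); cv2.imwrite("pics/w2.png",im)
o=ctrl.get_obs();M=R.from_rotvec(o["tool_rot"]).as_matrix();print(o["tool_pos"],M[:,1])
tp=o["tool_pos"]
print(proj(K,E,[[tp[0],tp[1],.074],[tp[0],tp[1],.044],[.4832,.0775,.044],[.4859,.0844,.044]]))
E
```

```text
[0.48493417 0.08122907 0.12476712] [9.00721768e-01 4.34396292e-01 3.96763346e-04]
[[257.35356768 197.79858514]
 [257.50540633 185.41947661]
 [253.66899094 188.41199452]
 [260.23052616 182.60409343]]
```

View pics/w2.png

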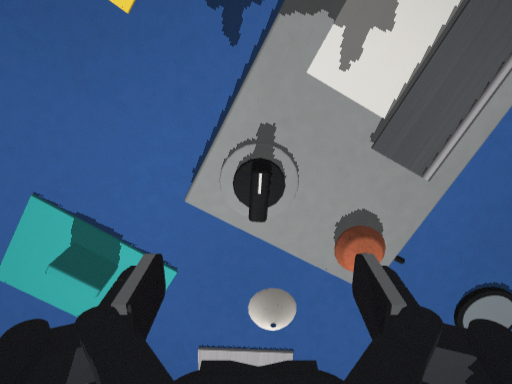

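The wrist view shows the disc centre at (260,182) and the bar vertical, so the tool is aligned. I correct by about 2 mm, descend and grip.

Call:
play_rows:
  series:
    - [0.6, [0.04, 0.03, 0.5], [0, 0, 0]]
    - [0.6, [0, 0, 0.5], [0, 0, 0]]
    - [0.6, [0, 0, 0.4], [0, 0, 0]]
    - [0.6, [0, 0, 0.07], [0, 0, 0]]
    - [0, [0, 0, 0], [0, 0, 0]]
    - [0, [0, 0, 0], [0, 0, 0]]
    - [0, [0, 0, 0], [0, 0, 0]]
    - [0, [0, 0, 0], [0, 0, 0]]
  force: 35

```text
t: 3.78
tool_pos: [0.4856, 0.0837, 0.0515]
tool_rot: [1.673, 2.658, 0.001]
contact_force: [0.6, 0.3, 0.2]
opening: 0.0001
grip_force: 0.0
```

```bash
python3 - <<'E'
from h import *
im,K,E=cam("wrist"); im2,_,_=cam("scene")
o=ctrl.get_obs();print(o["tool_pos"],o["opening"],o["contact_force"])
a=cv2.resize(im[90:330,150:390],(480,480)); b=cv2.resize(im2[150:230,240:293],(318,480),interpolation=cv2.INTER_CUBIC)
cv2.imwrite("pics/w3.png",np.hstack([a,b]))
E
```

```text
[0.48533868 0.08367333 0.05124153] -0.00015106036422811924 [ 0.13021867  0.18471458 -0.61036   ]
```

View pics/w3.png

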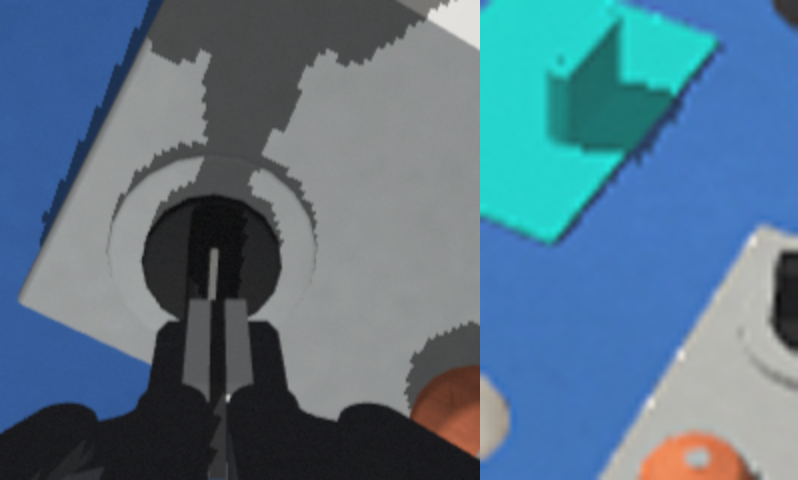

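The picture shows the shut fingertips at crop y≈298, drawn over the bar rather than beside it. They look higher than the TCP reading implies. I check in the scene camera numerically.

```bash
python3 - <<'E'
from h import *
im,K,E=cam("scene"); o=ctrl.get_obs();tp=o["tool_pos"]
for z in(.03,.044,.0512,.074,.09,.12,.16):print(z,proj(K,E,[tp[0],tp[1],z]).round(1))
for d in (-.02,.02): print(proj(K,E,tp+[0,d,0]))
hs=im.max(2)
for y in range(140,218,2): print(y,' '.join('%3d'%v for v in hs[y,276:322:2]))
E
```

```text
0.03 [[298.5 205.8]]
0.044 [[298.9 201.9]]
0.0512 [[299.1 199.9]]
0.074 [[299.8 193.4]]
0.09 [[300.3 188.7]]
0.12 [[301.3 179.6]]
0.16 [[302.6 167. ]]
[[291.44875028 197.62286087]]
[[306.83578935 202.29636693]]
140 190 190 189 188 191 188  59  61  59  56  69  74  74  78  87 103 102  98  67  44  46  47  46
142 190 189 190 191 190 190  59  62  60  57  55  48  56  63  59  46  45  46  47  48  46  46  43
144 191 191 189 188 190 185  58  61  60  56  55  52  52  50  47  48  46  46  48  48  45  46  44
146 188 192 189 188 187 183  59  61  58  57  55  52  51  48  50  47  48  48  47  47  48  45  44
148 187 190 188 188 190 187  59  61  59  56  54  53  52  50  48  48  47  47  48  48  46  46  48
150 191 189 188 187 191 191 154  60  57  57  53  54  51  49  47  49  47  46  48  47  46  44  85
152 187 189 190 190 188 190 189  84  56  55  54  54  50  49  48  48  47  47  47  47  46  44 165
154 190 187 187 187 188 189 191 190 108  54  53  54  50  49  48  48  47  48  48  45  44 150 191
156 216 200 191 188 188 189 187 187 190  45  52  51  51  47  48  48  47  47  44  98 164 186 187
158 215 153 155 190 189 1
[... 2154 characters left out ...]
 156 162 179 180 181 183 135
204 182 183 184 184 186 187 146  47  49  41  40  40  40  41  40 103  98 108 154 151 151 154 154
206 184 183 184 182 191 184 184  48  45  49  48  49  48  44  49  99  96  96  97  96  97  96  96
208 183 184 181 182 173 185 185 185  99  31  37  37  32  53  88 190 181  95  95  98  98  97  97
210 184 182 181 183 180 159 185 185 187 162 137 139 141 154 184 183 109 143 137  96  96  95  96
212 182 181 182 182 181 181 144 161 182 183 183 184 185 184 163 108 143 181 179 140 142  87 137
214 183 182 181 180 180 181 182 167 132 114 125 122 114  88 100 149 181 177 177 178 178 180 179
216 183 182 182 182 182 181 181 182 182 185 185 183 181 183 181 178 178 179 178 177 178 177 174
```

In the scene view the bar (rows 192–203) is not covered at all, and the shut fingertips end at row ≈190. So the real tips sit about 30 mm higher than the TCP reading suggests. I reopen, shift slightly, descend in small steps and feel for contact.

Call:
play_rows:
  series:
    - [0.55, [-0.06, -0.05, -0.1], [0, 0, 0]]
    - [0.55, [0, 0, 0], [0, 0, 0]]
    - [0.55, [0, 0, 0], [0, 0, 0]]
    - [0.55, [0, 0, 0.15], [0, 0, 0]]
    - [0.55, [0, 0, 0.15], [0, 0, 0]]
    - [0.55, [0, 0, 0.1], [0, 0, 0]]

```text
t: 4.68
tool_pos: [0.4836, 0.0799, 0.0349]
tool_rot: [-1.673, -2.657, 0.001]
contact_force: [1.0, 0.7, -0.7]
opening: 0.0469
grip_force: 0.0
```

Call:
play_rows:
  series:
    - [0, [0, 0, 0], [0, 0, 0]]
    - [0, [0, 0, 0], [0, 0, 0]]
    - [0, [0, 0, 0], [0, 0, 0]]
    - [0, [0, 0, 0], [0, 0, 0]]

```text
t: 5.18
tool_pos: [0.4849, 0.0802, 0.0362]
tool_rot: [1.673, 2.658, 0.002]
contact_force: [3.7, 1.6, -3.4]
opening: 0.0114
grip_force: 33.8
```

Call:
play_rows:
  series:
    - [0.4, [0, 0, 0], [0, 0, 0]]
    - [0.4, [0, 0, 0], [0, 0, 0]]
    - [0.4, [0, -0.03, 0.1], [0, 0, 0]]
    - [0.4, [0, 0, 0.09], [0, 0, 0]]
    - [0, [0, 0, 0], [0, 0, 0]]
    - [0, [0, 0, 0], [0, 0, 0]]
    - [0, [0, 0, 0], [0, 0, 0]]

```text
t: 6.05
tool_pos: [0.4847, 0.0805, 0.0263]
tool_rot: [1.673, 2.656, 0.008]
contact_force: [7.7, 4.9, -7.5]
opening: 0.0134
grip_force: 39.1
```

The grip is on the 14 mm bar. Now I turn it anticlockwise.

Call:
play_rows:
  series:
    - [0, [0, 0.03, 0], [0, 0, -0.5]]
    - [0, [0, 0, 0], [0, 0, -1]]
    - [0, [0, 0, 0], [0, 0, -1]]
    - [0, [0, 0, 0], [0, 0, -1]]
    - [0, [0, 0, 0], [0, 0, -1]]
    - [0, [0, 0, 0], [0, 0, -1]]
    - [0, [0, 0, 0], [0, 0, -1]]
    - [0, [0, 0, 0], [0, 0, 0]]

```text
t: 7.05
tool_pos: [0.4848, 0.0804, 0.0262]
tool_rot: [0.341, 3.122, 0.002]
contact_force: [4.5, 3.1, -5.3]
opening: 0.0126
grip_force: 39.4
```

```bash
cat > s.py <<'E'
from h import *
o=ctrl.get_obs();M=R.from_rotvec(o["tool_rot"]).as_matrix()
print(o["t"],o["tool_pos"].round(4),"yaw",np.degrees(np.arctan2(M[1,1],M[0,1])).round(2),"F",o["contact_force"].round(1),"T",o["wrist_torque"].round(2),o["opening"].round(4),o["grip_force"].round(1),o["q"].round(2))
E
python3 s.py
```

```text
Traceback (most recent call last):
  File "s.py", line 3, in <module>
    print(o["t"],o["tool_pos"].round(4),"yaw",np.degrees(np.arctan2(M[1,1],M[0,1])).round(2),"F",o["contact_force"].round(1),"T",o["wrist_torque"].round(2),o["opening"].round(4),o["grip_force"].round(1),o["q"].round(2))
                                                                                                                                                            ^^^^^^^^^^^^^^^^^^
AttributeError: 'float' object has no attribute 'round'
```

Call:
play_rows:
  series:
    - [0, [0, 0, 0], [0, 0, -0.8]]
    - [0, [0, 0, 0], [0, 0, -0.4]]
    - [0, [0, 0, 0], [0, 0, -0.3]]
    - [0, [0, 0, 0], [0, 0, 0]]

```text
t: 7.55
tool_pos: [0.4849, 0.0804, 0.0263]
tool_rot: [0.019, 3.14, 0.003]
contact_force: [4.5, 2.7, -5.2]
opening: 0.0131
grip_force: 42.9
```

```bash
sed -i 's/o\["opening"\].round(4),o\["grip_force"\].round(1)/round(o["opening"],4),round(o["grip_force"],1)/' s.py; python3 s.py
```

```text
7.55 [0.4849 0.0804 0.0263] yaw 89.3 F [ 4.5  2.7 -5.2] T [ 0.31 -0.84 -0.88] 0.0131 42.9 [ 0.01 -0.1   2.06  0.    1.18 -1.55]
```

The wrist torque of 0.88 N m about z at yaw 89° shows the knob is at its off stop. The grip also places the knob at about (0.485, 0.0805), which agrees with the joint fit. I release, rise and turn toward the plate.

Call:
play_rows:
  series:
    - [0.4, [0, 0, 0], [0, 0, 0]]
    - [0.4, [0, 0, 0], [0, 0, 0]]
    - [0.4, [0, 0, -0.3], [0, 0, 0]]
    - [0.4, [0, 0, -0.9], [0, 0, 0]]
    - [0.4, [0, 0, -0.9], [0, 0, 0.9]]
    - [0.4, [0, 0, -0.5], [0, 0, 1]]
    - [0.4, [0, 0, 0], [0, 0, 1]]
    - [0.4, [0, 0, 0], [0, 0, 1]]

```text
t: 8.55
tool_pos: [0.4849, 0.0798, 0.1587]
tool_rot: [0.862, 3.018, 0.001]
contact_force: [0.2, 0.3, -0.1]
opening: 0.0343
grip_force: 0.0
```

Call:
play_rows:
  series:
    - [0.4, [0, 0, 0], [0, 0, 1]]
    - [0.4, [0, 0, 0], [0, 0, 1]]
    - [0.4, [0, 0, 0], [0, 0, 1]]
    - [0.4, [0, 0, 0], [0, 0, 1]]
    - [0.4, [0, 0, 0], [0, 0, 0.4]]
    - [0.4, [0, 0, 0], [0, 0, 0]]

```text
t: 9.3
tool_pos: [0.4845, 0.0798, 0.1577]
tool_rot: [1.728, 2.622, 0.001]
contact_force: [-0.0, -1.0, 0.4]
opening: 0.0343
grip_force: 0.0
```

```bash
python3 s.py; python3 - <<'E'
from h import *
o=ctrl.get_obs();M=R.from_rotvec(o["tool_rot"]).as_matrix();print(M.T@(np.array([.5725,-.2,.13])-o["tool_pos"])/.05)
im,K,E=cam("scene");cv2.imwrite("pics/k.png",im)
E
```

```text
9.3 [0.4845 0.0798 0.1577] yaw 23.23 F [-0.  -1.   0.4] T [0.02 0.01 0.01] 0.0343 0.0 [ 0.01 -0.25  1.96 -0.    1.43 -0.39]
[-5.83610555 -0.59113005  0.55776073]
```

Call:
play_rows:
  series:
    - [0.4, [-0.5, -0.1, 0], [0, 0, 0]]
    - [0.4, [-0.9, -0.1, 0], [0, 0, 0]]
    - [0.4, [-1, -0.1, 0], [0, 0, 0]]
    - [0.4, [-1, -0.1, 0], [0, 0, 0]]
    - [0.4, [-1, -0.1, 0], [0, 0, 0]]
    - [0.4, [-0.9, -0.1, 0], [0, 0, 0]]
    - [0.4, [-0.54, 0, 0], [0, 0, 0]]
    - [0.4, [0, 0, 0], [0, 0, 0]]

```text
t: 10.35
tool_pos: [0.572, -0.2019, 0.1568]
tool_rot: [1.731, 2.621, -0.0]
contact_force: [0.9, 0.7, -0.4]
opening: 0.0343
grip_force: 0.0
```

```bash
python3 s.py; python3 - <<'E'
from h import *
im,K,E=cam("wrist");cv2.imwrite("pics/w4.png",im)
Rp=R.from_euler('z',.403);t=np.array([.5954,-.1902,0])
print(proj(K,E,Rp.apply([[.055,.08,.004],[.055,-.08,.004],[-.055,-.08,.004],[-.055,.08,.004],[-.025,.025,.048],[-.025,-.025,.048]])+t).round(1))
E
```

```text
10.35 [ 0.572  -0.2019  0.1568] yaw 23.11 F [ 0.9  0.7 -0.4] T [-0.02 -0.06  0.03] 0.0343 0.0 [-0.46  0.04  1.69 -0.    1.41 -0.87]
[[342.1  80.8]
 [330.4 232.5]
 [231.4 232.4]
 [227.1  80.7]
 [258.4 146.6]
 [258.4 199.7]]
```

View pics/w4.png

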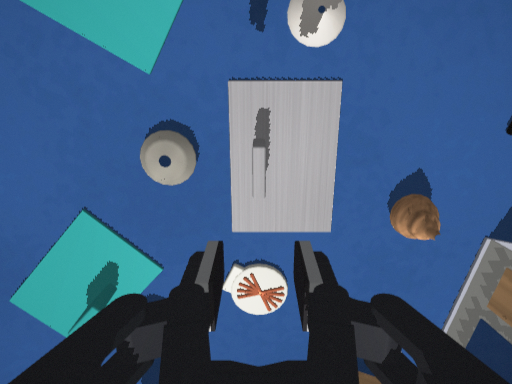

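The prediction matches within 1 px: plate corners at (229,80), (341,80), (331,232) and (232,232), and fin ends at (259,147) and (259,198). I descend.

Call:
play_rows:
  series:
    - [0.4, [0.04, 0.02, 0.8], [0, 0, 0]]
    - [0.4, [0, 0, 0.8], [0, 0, 0]]
    - [0.4, [0, 0, 0.8], [0, 0, 0]]
    - [0.4, [0, 0, 0.5], [0, 0, 0]]
    - [0.4, [0, 0, 0.3], [0, 0, 0]]
    - [0.4, [0, 0, 0.14], [0, 0, 0]]
    - [0.4, [0, 0, 0], [0, 0, 0]]

```text
t: 11.28
tool_pos: [0.5722, -0.1979, -0.01]
tool_rot: [1.728, 2.623, 0.0]
contact_force: [-0.2, 0.9, 0.7]
opening: 0.0341
grip_force: 0.0
```

Call:
play_rows:
  series:
    - [0.4, [0, 0, 0.1], [0, 0, 0]]
    - [0.4, [0, 0, 0], [0, 0, 0]]

```text
t: 11.52
tool_pos: [0.5721, -0.1982, -0.0151]
tool_rot: [1.729, 2.622, 0.0]
contact_force: [0.3, 0.3, -0.1]
opening: 0.0343
grip_force: 0.0
```

Call:
play_rows:
  series:
    - [0, [0, 0, 0], [0, 0, 0]]
    - [0, [0, 0, 0], [0, 0, 0]]
    - [0, [0, 0, 0], [0, 0, 0]]
    - [0, [0, 0, 0], [0, 0, 0]]
  force: 30

```text
t: 12.02
tool_pos: [0.5722, -0.1983, -0.015]
tool_rot: [1.729, 2.622, -0.0]
contact_force: [-0.6, -0.3, 1.8]
opening: 0.0113
grip_force: 29.9
```

Call:
play_rows:
  series:
    - [0, [0, 0, -0.1], [0, 0, 0]]
    - [0, [0, 0, -0.3], [0, 0, 0]]
    - [0, [0, 0, -0.6], [0, 0, 0]]
    - [0, [0, 0, -0.7], [0, 0, 0]]
    - [0, [0, 0, -0.5], [0, 0, 0]]
    - [0, [0, 0, -0.2], [0, 0, 0.6]]
    - [0, [0, 0, 0], [0, 0, 1]]
    - [0, [0, 0, 0], [0, 0, 1]]
  force: 80

```text
t: 13.02
tool_pos: [0.5718, -0.198, 0.1054]
tool_rot: [2.179, 2.262, 0.0]
contact_force: [0.0, 1.0, -2.4]
opening: 0.01
grip_force: 78.0
```

Call:
play_rows:
  series:
    - [0, [0, 0, 0], [0, 0, 0.59]]
    - [0, [0.4, -0.1, 0], [0, 0, 0]]
    - [0, [0.8, -0.2, 0], [0, 0, 0]]
    - [0, [0.9, -0.3, 0], [0, 0, 0]]
    - [0, [0.9, -0.3, 0], [0, 0, 0]]
    - [0, [0.9, -0.3, 0], [0, 0, 0]]
    - [0, [0.9, -0.3, 0], [0, 0, 0]]
    - [0, [0.9, -0.3, 0], [0, 0, 0]]

```text
t: 14.02
tool_pos: [0.4921, 0.0926, 0.1048]
tool_rot: [-2.264, -2.178, -0.001]
contact_force: [-0.2, 0.3, -2.5]
opening: 0.0109
grip_force: 78.1
```

Call:
play_rows:
  series:
    - [0, [0.9, -0.3, 0], [0, 0, 0]]
    - [0, [0.9, -0.2, 0], [0, 0, 0]]
    - [0, [0.7, -0.1, 0], [0, 0, 0]]
    - [0, [0.3, -0.08, 0], [0, 0, 0]]
    - [0, [0, 0, 0], [0, 0, 0]]
    - [0, [0, 0, 0], [0, 0, 0]]

```text
t: 14.78
tool_pos: [0.465, 0.2308, 0.1045]
tool_rot: [2.266, 2.175, -0.001]
contact_force: [0.4, -0.4, -1.6]
opening: 0.0109
grip_force: 78.1
```

```bash
python3 s.py; python3 - <<'E'
from h import *
im,K,E=cam("wrist");im2,_,_=cam("top");cv2.imwrite("pics/w5.png",im)
V=R.from_euler('z',-.0426); t=np.array([.5397,.1982,0])
print(proj(K,E,V.apply([[.015,.13,.041],[.015,-.05,.041],[.065,-.05,.041],[.065,.13,.041],[.1,-.17,.03],[-.05,-.12,.074]])+t).round(1))
o=ctrl.get_obs();M=R.from_rotvec(o["tool_rot"]).as_matrix()
b=o["tool_pos"][2]+.015
Q=np.array([[-.0017-.08,.08,b+.004],[-.0017+.08,.08,b+.004]]);Q=[o["tool_pos"]+M[:,0]*q[0]+M[:,1]*q[1]+[0,0,q[2]-o["tool_pos"][2]] for q in Q]
print(Q,proj(K,E,Q).round(1))
E
```

```text
14.775 [0.465  0.2308 0.1045] yaw -2.34 F [ 0.4 -0.4 -1.6] T [-0.01  0.03  0.03] 0.0109 78.1 [ 0.32 -0.13  1.94 -0.    1.33  0.36]
[[391.3  52.8]
 [363.8 280.1]
 [422.2 280.2]
 [464.7  53. ]
 [432.7 376.7]
 [288.6 375.6]]
[array([0.54182658, 0.14560339, 0.12349514]), array([0.54849929, 0.30546418, 0.12344358])] [[386.4 360.3]
 [429.4  91.6]]
```

View pics/w5.png

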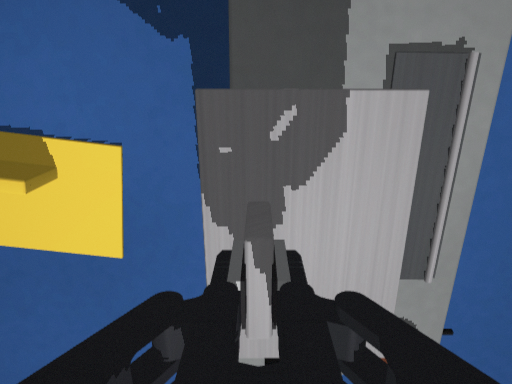

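The wrist view shows the plate's front left corner at (428,90), and flap corners at (394,53), (470,53) and hinge right at (428,280). Laterally this agrees with the prediction to about 1 px. In x the flap edge may be about 3 mm further than planned. I adjust and lower.

Call:
play_rows:
  series:
    - [0, [0.25, 0.02, 0], [0, 0, 0]]
    - [0, [0, 0, 0.4], [0, 0, 0]]
    - [0, [0, 0, 0.6], [0, 0, 0]]
    - [0, [0, 0, 0.4], [0, 0, 0]]
    - [0, [0, 0, 0.2], [0, 0, 0]]
    - [0, [0, 0, 0.1], [0, 0, 0]]
    - [0, [0, 0, 0], [0, 0, 0]]

```text
t: 15.75
tool_pos: [0.4668, 0.2441, 0.0195]
tool_rot: [2.266, 2.176, 0.0]
contact_force: [-0.1, 0.1, -0.8]
opening: 0.0104
grip_force: 78.1
```

```bash
python3 s.py
```

```text
15.75 [0.4668 0.2441 0.0195] yaw -2.31 F [-0.1  0.1 -0.8] T [0.04 0.06 0.03] 0.0104 78.1 [ 0.34 -0.    1.98  0.    1.17  0.38]
```

Call:
play_rows:
  series:
    - [0, [0, 0, 0.06], [0, 0, 0]]
    - [0, [0, 0, 0], [0, 0, 0]]

```text
t: 16.0
tool_pos: [0.4669, 0.2441, 0.0169]
tool_rot: [2.266, 2.176, 0.001]
contact_force: [-0.5, -0.4, -1.4]
opening: 0.0105
grip_force: 78.1
```

Call:
play_rows:
  series:
    - [0, [0, 0, 0.04], [0, 0, 0]]
    - [0, [0, 0, 0], [0, 0, 0]]

```text
t: 16.25
tool_pos: [0.4672, 0.2442, 0.0151]
tool_rot: [2.265, 2.176, 0.002]
contact_force: [0.6, -0.5, 0.6]
opening: 0.0106
grip_force: 78.3
```

Call:
play_rows:
  series:
    - [0, [0, 0, 0.02], [0, 0, 0]]
    - [0, [0, 0, 0], [0, 0, 0]]

```text
t: 16.5
tool_pos: [0.4672, 0.2442, 0.0151]
tool_rot: [2.265, 2.176, 0.001]
contact_force: [-4.1, -1.5, 7.2]
opening: 0.0109
grip_force: 79.4
```

```bash
python3 s.py; python3 - <<'E'
from h import *
im,K,E=cam("wrist");im2,K2,E2=cam("scene")
a=cv2.resize(im[40:384,300:490],(330,598),interpolation=cv2.INTER_CUBIC); b=cv2.resize(im2[180:300,270:420],(470,376),interpolation=cv2.INTER_CUBIC)
b=np.vstack([b,np.zeros((222,470,3),np.uint8)]);cv2.imwrite("pics/f.png",np.hstack([a,b]))
V=R.from_euler('z',-.0426); t=np.array([.5397,.1982,0])
P=V.apply([[.015,.13,.041],[.015,-.05,.041],[.065,-.05,.041],[.065,.13,.041],[.005,.12,.034],[.005,-.04,.034],[-.071,-.12,.074],[-.029,-.12,.074]])+t
p=proj(K,E,P);print(((p-[300,40])*[330/190,598/344]).round(0).tolist()); p=proj(K2,E2,P);print(((p-[270,180])*[470/150,376/120]+[330,0]).round(0).tolist())
E
```

```text
16.5 [0.4672 0.2442 0.0151] yaw -2.3 F [-4.1 -1.5  7.2] T [-0.27  0.59  0.  ] 0.0109 79.4 [ 0.34  0.    1.98 -0.    1.16  0.38]
[[281.0, 54.0], [179.0, 597.0], [321.0, 598.0], [479.0, 54.0], [221.0, 94.0], [147.0, 559.0], [-65.0, 841.0], [59.0, 841.0]]
[[711.0, 242.0], [472.0, 156.0], [448.0, 204.0], [694.0, 295.0], [699.0, 232.0], [488.0, 158.0], [430.0, 23.0], [410.0, 58.0]]
```

View pics/f.png

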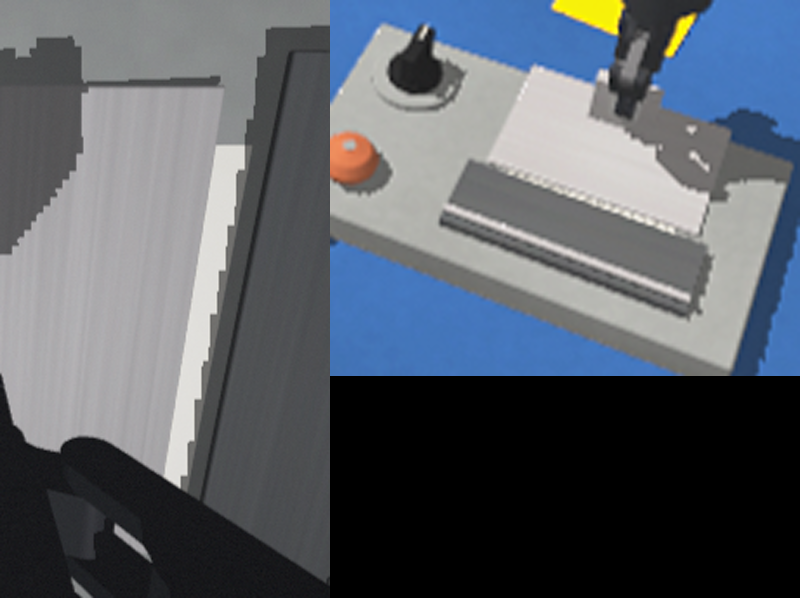

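The picture shows the knob bar along the viewer's x axis (off), and the plate flat in front of the flap. The plate corner is at crop (224,86) and the flap corner at (291,51), so the gap is about 13 mm and the plate sits about 2 mm too far left. I shift 1.5 mm right and slide in.

Call:
play_rows:
  series:
    - [0, [-0.03, 0, -0.01], [0, 0, 0]]
    - [0, [0, 0.1, 0], [0, 0, 0]]
    - [0, [0, 0.1, 0], [0, 0, 0]]
    - [0, [0, 0.1, 0], [0, 0, 0]]
    - [0, [0, 0, 0], [0, 0, 0]]

```text
t: 17.23
tool_pos: [0.482, 0.2422, 0.0151]
tool_rot: [-2.266, -2.176, -0.001]
contact_force: [-3.2, -0.7, 6.5]
opening: 0.0106
grip_force: 79.3
```

```bash
python3 s.py
```

```text
17.225 [0.482  0.2422 0.0151] yaw -2.31 F [-3.2 -0.7  6.5] T [ 0.02  0.41 -0.02] 0.0106 79.3 [0.33 0.03 1.95 0.   1.16 0.37]
```

Call:
play_rows:
  series:
    - [0, [0, 0.1, 0], [0, 0, 0]]
    - [0, [0, 0.1, 0], [0, 0, 0]]
    - [0, [0, 0.1, 0], [0, 0, 0]]
    - [0, [0, 0.1, 0], [0, 0, 0]]
    - [0, [0, 0, 0], [0, 0, 0]]

```text
t: 17.85
tool_pos: [0.502, 0.2414, 0.015]
tool_rot: [-2.266, -2.176, -0.0]
contact_force: [-2.2, 0.2, 6.1]
opening: 0.0109
grip_force: 79.3
```

```bash
python3 s.py; python3 - <<'E'
from h import *
im,K,E=cam("wrist")
V=R.from_euler('z',-.0426); t=np.array([.5397,.1982,0])
print(proj(K,E,V.apply([[.015,.13,.041],[.015,-.05,.041],[.065,.13,.041]])+t).round(0).tolist())
g=im.max(2)
for y in range(30,120,5): print(y,' '.join('%3d'%v for v in g[y,290:460:5]))
E
```

```text
17.85 [0.502  0.2414 0.015 ] yaw -2.31 F [-2.2  0.2  6.1] T [-0.03  0.48 -0.04] 0.0109 79.3 [0.31 0.07 1.91 0.   1.16 0.35]
[[382.0, 67.0], [346.0, 382.0], [497.0, 68.0]]
30 145 143 146 147 147 146 146 146 146 146 147 146 144 145 147 146 142 146 143 147 146 147 147 147 149 148 148 148 148 146 148 147 146 146
35 146 146 148 149 149 148 148 148 146 146 146 148 147 146 150 146 146 145 146 145 147 147 147 146 148 149 148 150 150 147 149 148 148 147
40 148 146 147 148 151 150 147 149 147 146 145 147 147 148 151 149 148 145 148 148 146 148 148 148 148 151 150 151 148 148 148 146 147 145
45 123 147 148 151 152 149 150 151 149 147 148 148 147 149 151 148 150 149 150 150 149 148 149 149 147 149 152 151 148 147 147 146 146 146
50  79 149 149 149 149 149 150 152 151 147 148 148 148 148 147 150 150 151 152 151 150 149 149 146 148 148 125 124 123 122 118  77  77  76
55  78 147 149 150 149 150 150 149 149 148 147 148 149 149 148 148 149 148  79  81  78  77  77  76  78  77  76  77  76  77  76  77  76  75
60  78  77 149 150 151 151 150 122 121 121 150 149 150 148 150 149 148 151  78  80  80  79  77 
[... 876 characters left out ...]
0
95  93  96  92  95  92  94  95  96  93  93  95  92 188 182 179 181 180 182  93  48  91  87  93  88  89  93  90  89  88  89  89  90  89  91
100  93  95  93  94  94  94  93  95  92  92  94  92 188 180 180 180 179 180  93  58  94  92  90  87  89  90  90  87  88  87  89  90  90  91
105 145 180  93  96  94  93  95  96  94  93  94  94 189 180 181 179 181 182  93  74  91  90  90  90  88  88  92  88  90  91  89  88  90  90
110 145  95  94  94  93  94  93  96  93  94  92  94 189 179 183 178 181 185  93  83  91  93  90  89  91  88  90  87  87  92  91  91  89  91
115 175  95  95  97  95  93  93  94  93  93  95 184 189 183 181 178 181  95  94  92  91  92  89  90  91  88  91  87  88  92  91  91  91  92
```

```bash
python3 - <<'E'
from h import *
K,E=load("wrist");o=ctrl.get_obs()
V=R.from_euler('z',-.0426); t=np.array([.5397,.1982,0])
f=lambda u,v,z:(V.inv().apply(ray(K,E,(u,v),z)-t)*1e3).round(1)
print(f(389,65,.041),f(370,88,.034)); print("front",V.inv().apply(o["tool_pos"]-t)*1e3+[80,0,0])
im2,K2,E2=cam("scene");g=im2.max(2)
p=proj(K2,E2,V.apply([[.015,.13,.041],[.065,.13,.041],[.015,-.05,.041],[.065,-.05,.041],[.015,.12,.034],[.015,-.04,.034]])+t);print(p.round(1).tolist())
E
```

```text
[ 17.7 131.   41. ] [ 12.8 121.2  34. ]
front [40.4506608  41.50754491 15.05468201]
[[391.7, 257.1], [386.2, 274.2], [315.2, 229.9], [307.5, 245.2], [386.6, 257.4], [318.9, 233.2]]
```

The plate is centred (left offset 9.8 mm against an ideal 10 mm) and about 23–25 mm under the flap, with no sign of flap lift. Now I press.

Call:
play_rows:
  series:
    - [0, [0, 0, 0.02], [0, 0, 0]]
    - [0, [0, 0, 0], [0, 0, 0]]
    - [0, [0, 0, 0], [0, 0, 0]]

```text
t: 18.32
tool_pos: [0.502, 0.2414, 0.0151]
tool_rot: [-2.266, -2.176, -0.0]
contact_force: [-5.9, -1.1, 11.6]
opening: 0.0107
grip_force: 80.1
```

```bash
python3 s.py
```

```text
18.325 [0.502  0.2414 0.0151] yaw -2.31 F [-5.9 -1.1 11.6] T [-0.21  0.92  0.01] 0.0107 80.1 [0.31 0.07 1.91 0.   1.16 0.35]
```

```bash
python3 - <<'E'
from h import *
im,K,E=cam("wrist");g=im.max(2)
for y in range(56,96,4): print(y,' '.join('%3d'%v for v in g[y,345:405:4]))
o=ctrl.get_obs();print(o["contact_force"],o["tool_pos"])
print(ctrl.finish_job())
E
```

```text
56 147 149 147 147 148 148 148 149 150  78  79  79  78  79  77
60 150 149 149 148 148 149 148 150 150  81  79  79  79  77  78
64 153 150 152 150 148 148 147 149 151  78  80  79  78  76  79
68 153 153 152 152 148 150 149 149 124  79  81  56  91  88  90
72 153 152 151 150 150 150 150 145  78  80  78  70  92  89  91
76 152 150 149 150 152 147 149 145  77  82  80  78  92  89  93
80 151 149 150 149 150 150 150 146  80  81  75  83  93  90  92
84 150 149 148 148 149 150 149 123  81  77  74  89  92  91  93
88  79  82  83  80  81  80  81  81  81  82  57  90  91  90  92
92  91 186 187 179 178 179 176 179 175  95  46  92  90  91  91
[-5.36439364 -1.97416852 11.90223987] [0.50199306 0.24137947 0.01508774]
the job is handed in; nothing more can be done
None
```

The job is handed in, with no verdict returned: the dimmer is at its off stop, and the plate is centred about 23–25 mm under the flap, with no flap lift visible, still gripped and pressed down with about 12 N.

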